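# Lever up the tank hatch of a hydraulic power pack

### The arm

A 7-joint arm with a two-finger parallel gripper is mounted at the origin on the work surface. World frame = base frame: x ahead of the robot, y to its left, z up, the work surface at z = 0. Lengths are in m, angles in rad, forces in N, time in s.
With the tool pointing down it reaches from about 0.425 to 0.925 m from the base axis. Payload 6.8 kg.
Tool frame: the origin (TCP) lies at the very end of the fingers, on their centre line; the grasp point (between the pads) lies 19 mm behind it; z points along the fingers, y is the line along which they close (so a half turn about z gives the same grasp; the last joint's range is limited). The gripper opens to 85 mm and grips with 20 to 120 N. Pads are 22 mm wide; open, the fingers measure 114 mm over their backs; the gripper's body (76 mm by 85 mm) begins 54 mm behind the grasp point. The pads swing forward as they close: fully open they stand 13 mm farther back than shut.
Start: joints at [-1.379, 0.477, 0.022, 1.555, -0.011, 1.109, -0.083], TCP at [0.199, 0.645, 0.231] pointing down, gripper open.
Joint ranges: [-2.96, 2.96], [-0.34, 2.1], [-1.41, 1.46], [0.24, 2.44], [-1.37, 4.51], [0.17, 1.92], [-2.96, 2.96]. Speed limits (rad/s): [2.39, 2.39, 3.14, 3.14, 3.14, 3.14, 3.14].

### API

Orientations are given as a unit quaternion [w, x, y, z].
In Python, from station import readout, viewer, bot gives the robot as it stands. The module is installed in compiled form; this text tells all that it offers.
- The arm moves only by the shell command python3 -m handwheel 'ROWS' [FORCE]. ROWS is JSON, a list of rows, each a list of 3 entries, a list of its own where there are three numbers: the shift along the tool's x, y, z in mm, then the turn, a rotation vector about the tool's x, y, z in degrees, then the gripper command: -1 is fully open, 1 is shut, values between are in proportion. In form: [[[x, y, z], [ax, ay, az], grip], ...]. A call has 1 to 20 rows; each row is the pose to reach, as a shift and turn from the pose commanded when the call began, along the tool's axes at that moment; what a row does not reach only later rows make up. A row lasts 1/12 s, in which the tool goes at most 41.7 mm and 7.16 degrees, less where a joint would pass 70% of its speed; a pose out of reach is approached as far as the arm can. A call with a gripper value outside its range is refused whole. The fingers move at their own pace and stop on an object; FORCE is the grip in N (left out, the last holds). Time passes only in rows, so rows that repeat a pose let the fingers close. It gives the time, the measured TCP pose, the force and the opening at its end, in the units of the state.
- readout.get_obs(): the state, without advancing time (a new reading comes with each control period).
- viewer.read_camera(name): name is "side" or "top"; returns a dict with "frame" (384x512x3 uint8, red, green, blue), "fx", "fy", "cx", "cy" (pixels), "rvec" (rotation vector, rad) and "tvec" (3), from world to camera coordinates, as OpenCV has them. Camera axes: x right, y down, z forward; pixel columns grow to the right and rows downward; lengths in m; the calibration is good to about 2 mm. A picture is of the moment at which its call begins. There is no depth.
- bot.hand_in(): hands the job in, once; it reports no verdict.
Trained networks look in a picture, given as the dict that the camera call returned (one of the last four; its "shot" number tells which), for a name from the list of things; names that differ only in an ending like _2 or _b are one class to them, and where a whole thing is asked for, a point or a joint stands for the part that bears it (a point fixed in the world has none). Each returns a list of dicts, best first, with "score" (0 to 1); they miss things now and then, are a little off and sometimes report something else, mostly with a low value. They report only what shows in the picture. A call takes as long as a camera call. They do not tell look-alikes from the thing itself.
- viewer.search_frame(picture, target): "rect" ([centre column, centre row, width, height] in pixels, round what is visible of it).
- viewer.outline_of(picture, target): "mask" (384x512 bool, what is visible of it) and "rect" ([centre column, centre row, width, height] in pixels, round what is visible of it).
The state is a dict: "t": time; "q": joint angles; "joint_vel": joint speeds; "joint_torque": joint torques, N m; "eef_pos": TCP position; "tool_rot": TCP orientation; "contact_force": force on the tool from outside, world axes, zero at the start; "torque": the same for the moment, N m; "gripper_width": opening from 0.0 (shut) to 1.0 (fully open).
Only numpy, scipy, OpenCV 4.12 (cv2) and the standard library are available. Lean on these libraries where they do the work, as an engineer would, in place of code of your own. Each camera call takes 0.05 s, during which the arm holds its last target. There are 200 camera calls.

### The job

The steel hatch in the tank deck of the yellow power pack has to come up so that a fitter can slip a prop under it. With a fingertip push the knobbed holding dog round until it is clear of the hatch, then press down the raised long end of the pry bar that rests over the timber block, so that the bar's toe lifts the overhanging edge of the hatch by at least 30 mm, and finish while holding it there. Grip, lift or force nothing, keep hands off the hatch itself, leave the bar on its block, and do not disturb the other things standing around.

Things in the scene. Friction and masses are not known exactly. Their poses are not given: they have to be found in the camera images.
- dog_knob (a point): Centre of the black ball knob (24 mm across) on the 16 mm upright pin of the hatch's holding dog, a dark steel bar 18 mm wide, 12 mm thick, lying 2 mm above the hatch. It turns about an upright bolt beside the hatch: pin 62 mm from the bolt, free end 75 mm. Above the table: hatch top 91 mm, dog's top 105, this point 153. A 2 to 3 N sideways push on the pin turns it; it stays where left.
- dog_pivot (a point): Point on the axis of the dog's upright bolt at the dog's top (105 mm above the table), on the tank deck 36 mm outside the hatch's far edge (the edge away from the robot). A bolt head 7 mm high stands over it.
- dog (a joint): Turn of the dog about its bolt, rad: 0 points straight across the hatch and towards the robot; positive turns the knob towards the pry bar (clockwise seen from above), negative towards the motor; stops at +-1.8. Starts within 0.3 of 0. While it reaches over the hatch it locks it down; it is clear beyond 1.2 either way, and either way will do.
- hatch (a joint): Opening of the hatch about its hinge, rad: 0 lies flat (start), grows as the edge rises; 0.136 is the edge 30 mm up. A bare steel plate 180 x 220 x 14 mm of about 4.6 kg, hinged at the motor side, with a grab handle 32 mm high on top (not to be used). It falls shut when not held up.
- hatch_lip (a point): Middle of the lower edge of the hatch's free side (its lip, 220 mm from the hinge, 77 mm above the table when shut), which overhangs the tank's wall by 42 mm on the side of the pry bar.
- unit: Yellow power pack, fixed. Origin on the table under the middle of the shut hatch; its y axis points from the motor to the hatch's lip and on along the pry bar, x away from the robot. Tank 300 mm (x) by 400 mm (y -332 to 68), 77 mm high; hatch x -90 to 90, y -110 to 110; frame and motor at y below -140 mm, up to 340 mm above the table. Dog's bolt at x 126, y 45.
- bar: Loose flat steel pry bar, 0.9 kg, 26 mm wide, 12 mm thick. Origin on its underside where it rests on the block; its y axis runs along it to the raised end (300 mm), z is the normal of its flat top. The upturned toe reaches 97 mm to -y, 24 mm under the hatch's lip. Black grip 32 mm wide, 18 mm thick from y = 170 mm. It starts sloping up to the grip by 0.30 rad.
- bar_end (a point): Point to press: middle of the top face of the bar's black grip, 265 mm along the bar (35 mm from its end), about 175 mm above the table at the start. Pressed, the bar rocks on the block: level (point 100 mm high) the lip is about 34 mm up; 0.1 rad past level about 43 mm. With the dog clear this takes 3 to 10 N downward all the way; let go, the hatch falls shut.
- bar_heel (a point): Middle of the bar's top face over its resting place on the block (12 mm above the bar's origin).
- block: Loose timber block 110 x 50 mm with a half-round steel strip (12 mm radius) along its top, 85 mm high in all: the bar's fulcrum. Origin at the centre of its underside; the strip runs along its x.
- oil_filter: Bystander: white oil filter canister standing, 78 mm across, 100 mm high. Origin at the centre of its underside.
- parts_bin: Bystander: open blue bin with fittings, 100 x 150 x 50 mm. Origin under its centre.
- adaptor: Bystander: steel pipe adaptor standing, 36 mm across its hexagon, 50 mm high. Origin at the centre of its underside.
- wrench: Bystander: spanner lying flat. Origin under its middle.
- offcut: Bystander: timber offcut 45 x 100 x 35 mm. Origin under its centre.
- socket: Bystander: wrench socket 30 mm across, 38 mm high, standing on the tank deck on the robot's side of the hatch. Origin at the centre of its underside.
- grease_tin: Bystander: tin 66 mm across, 85 mm high, standing beyond the bar's raised end. Origin at the centre of its underside.
Not all that is in view belongs to the job. Leave any pink or red look-alike of the block alone.

How it is judged:
On the way, in this order (a step that is already met when the one before it is completed fails the run):
1. the dog is pushed round clear of the hatch, the hatch still shut ((value of joint dog above 1.1 rad or value of joint dog below -1.1 rad) and value of joint hatch below 0.05 rad), for 0.1 s.
2. the bar, pressed by the fingers, has lifted the hatch's edge 30 mm (value of joint hatch above 0.136 rad and contact force between bar and hatch above 6 N and contact force between the fingers and bar above 1 N), for 0.2 s.
At the end, for the whole second after the job is handed in: The hatch's edge stands at least 30 mm up (joint over 0.136 rad) and still, carried by the bar's toe (over 6 N), the bar resting on its block (over 6 N) and pressed by the fingers (over 1 N); the dog is turned more than 1.1 rad aside; the robot does not touch the hatch (all of step 2 and (value of joint dog above 1.1 rad or value of joint dog below -1.1 rad) and contact force between bar and block above 6 N and contact force between the arm and hatch below 0.5 N and velocity of joint hatch between -0.05 and 0.05 rad/s); the arm keeps its last pose, push and grip.
It fails at once if the fingers grip the dog or the bar, or force them (contact force between the fingers and dog above 32 N or contact force between the fingers and bar above 32 N).
It fails at once if the robot touches the hatch (contact force between any of the fingers, the arm and hatch above 2 N).
It fails at once if the pry bar is lifted off or carried or knocked off its block (height (world z) of bar_heel above 0.122 m or distance of bar_heel from where it was at the start of the episode above 0.04 m).
It fails at once if the block is lifted or pushed away (distance of block from where it was at the start of the episode above 0.025 m).
It fails at once if a bystander is moved by more than 25 mm or tipped over (distance of any of oil_filter, parts_bin, adaptor, wrench, offcut, socket, grease_tin from where it was at the start of the episode above 0.025 m or angle between any of oil_filter, parts_bin, adaptor, wrench, offcut, socket, grease_tin's own z axis and vertical above 0.5 rad).
It also fails if it takes over 51 s, if anything falls off the work surface, if the arm or the gripper's body presses on something with over 40 N, if the wrist force passes 120 N, or if a joint passes its speed limit or range.

## Working session

There is one attempt and no reset: what is moved stays moved. The work goes in short steps, Python scripts to look and compute and a shell command to move; the robot and the scene stay as the last step left them, time stands still between calls to the robot, and variables do not carry over. Pictures are saved under pics/ and viewed, on a budget of 10 in all, crops included, one or two more only if the job needs it, and the job is handed in when it is done.

```bash
mkdir -p pics; cat > h.py <<'E'
import numpy as np, cv2
from station import readout, viewer, bot
def P(c):
    R,_=cv2.Rodrigues(np.array(c["rvec"],float)); return R,np.array(c["tvec"],float).ravel()
def ray(c,u,v,z):
    R,t=P(c); d=R.T@np.array([(u-c["cx"])/c["fx"],(v-c["cy"])/c["fy"],1]); o=-R.T@t
    return o+d*(z-o[2])/d[2]
def proj(c,p):
    R,t=P(c); q=R@np.array(p,float)+t; return c["fx"]*q[0]/q[2]+c["cx"],c["fy"]*q[1]/q[2]+c["cy"]
def save(c,n,s=1.5): cv2.imwrite("pics/"+n,cv2.resize(c["frame"][:,:,::-1],None,fx=s,fy=s))
E
python3 - <<'E'
from h import *
o=readout.get_obs(); print(o["t"],o["eef_pos"],o["tool_rot"],o["contact_force"])
Z=dict(dog_knob=.153,bar_end=.175,block=.06,hatch=.091,bar=.13,oil_filter=.1,grease_tin=.085,socket=.115,adaptor=.05,wrench=.01,offcut=.035,parts_bin=.05)
for n in("top","side"):
    c=viewer.read_camera(n); save(c,n+"0.png")
    R,t=P(c); print(n,-R.T@t)
    for k,z in Z.items():
        for d in viewer.search_frame(c,k)[:2]: print(n,k,round(d["score"],2),np.round(d["rect"]),np.round(ray(c,*d["rect"][:2],z),3))
E
```

```text
0.0 [0.19916138 0.6443126  0.23030197] [-6.78868404e-05  1.49281891e-01  9.88794231e-01 -9.38765287e-04] [1.42699962 0.12772605 0.45120397]
top [0.25978866 0.09604091 1.18513909]
top dog_knob 0.68 [337. 163.  10.  32.] [ 0.611 -0.084  0.153]
top bar_end 0.59 [251. 197. 135.  19.] [0.484 0.136 0.175]
top bar_end 0.48 [413. 190. 190. 132.] [ 0.552 -0.286  0.175]
top block 0.93 [200. 245.  30.  43.] [0.355 0.267 0.06 ]
top block 0.84 [378. 294.  50.  35.] [ 0.276 -0.242  0.06 ]
top hatch 0.65 [358. 198.  80.  63.] [ 0.536 -0.162  0.091]
top bar 0.62 [253. 198. 136.  17.] [0.493 0.132 0.13 ]
top oil_filter 0.67 [264. 136.  28.  34.] [0.687 0.123 0.1  ]
top grease_tin 0.84 [150. 187.  30.  23.] [0.5   0.43  0.085]
top socket 0.62 [339. 162.  13.  31.] [ 0.626 -0.098  0.115]
top adaptor 0.6 [357. 199.  83.  61.] [ 0.542 -0.168  0.05 ]
top wrench 0.81 [336. 139.  48.  14.] [ 0.737 -0.102  0.01 ]
top wrench 0.17 [336. 163.  12.  28.] [ 0.658 -0.108  0.01 ]
top offcut 0.88 [256. 242.  34.  18.] [0.383 0.113 0.035]
top parts_bin 0.96 [215. 136.  54.  33.] [0.687 0.273 0.05 ]
side [ 0.31643747 
[... 300 characters left out ...]
.] [ 0.526 -0.174  0.091]
side hatch 0.55 [272. 189.  52. 101.] [0.51  0.173 0.091]
side bar 0.75 [275. 190.  55. 104.] [0.507 0.114 0.13 ]
side oil_filter 0.77 [342. 202.  33.  46.] [0.677 0.064 0.1  ]
side grease_tin 0.67 [314. 278. 111.  85.] [ 0.531 -0.162  0.085]
side grease_tin 0.63 [255. 155.  19.  27.] [0.5   0.382 0.085]
side socket 0.53 [263. 295.  12.  23.] [ 0.409 -0.21   0.115]
side adaptor 0.66 [311. 202.  10.  25.] [0.618 0.143 0.05 ]
side wrench 0.78 [383. 265.  35.  36.] [ 0.735 -0.095  0.01 ]
side offcut 0.67 [232. 230.  24.  30.] [0.383 0.09  0.035]
side parts_bin 0.86 [324. 181.  40.  41.] [0.689 0.237 0.05 ]
side parts_bin 0.4 [384. 265.  35.  38.] [ 0.715 -0.13   0.05 ]
```

View pics/top0.png

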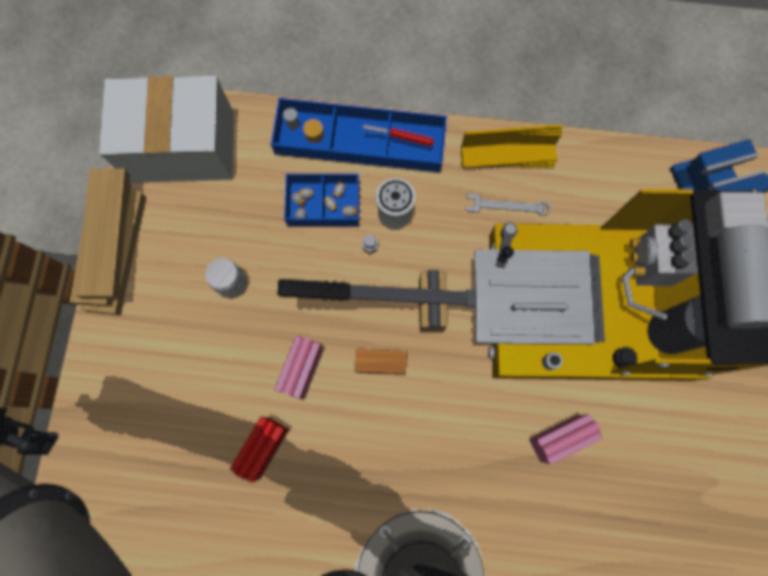

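View pics/side0.png

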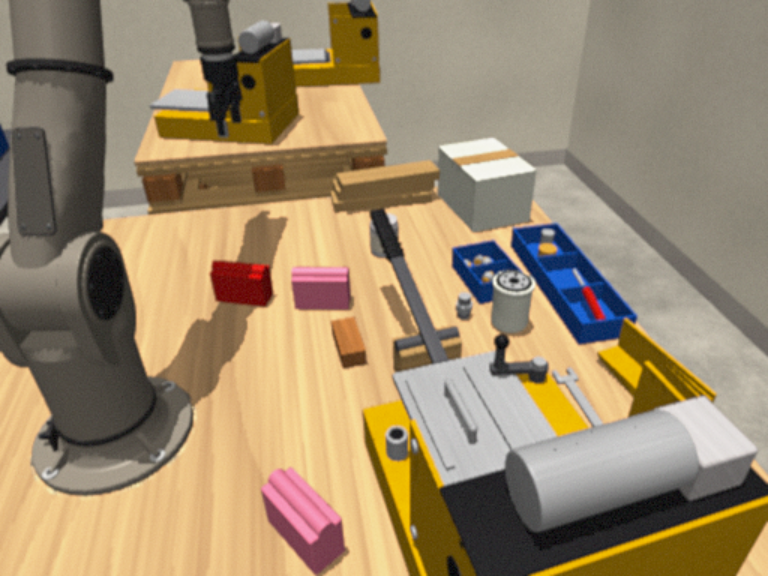

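The top view shows the dog knob at about (337,168) px and its bolt at (340,153). The grip runs from (186,192) to (232,194), with the tin beyond it at (150,185). The real block lies under the bar at (288,200); the pink and red ones are decoys. In the side view the knob is at about (334,227) and the dog points nearly straight across the hatch.

```bash
python3 - <<'E'
from h import *
t=viewer.read_camera("top"); s=viewer.read_camera("side")
for n,a,b,z in [("knob",(336.5,168.5),(334.5,227.5),.153),("bolt",(339.5,153),(360,241),.112),("gripend",(186.5,192),(252,141),.187),("gripstart",(232,194),(261.5,170),.145),("tin",(148,183),(255,150),.085)]:
    print(n,np.round(ray(t,*a,z),4),np.round(ray(s,*b,z),4))
m=viewer.outline_of(t,"bar")[0]["mask"]; v,u=np.nonzero(m); print("bar u",u.min(),u.max())
for uu in (188,195,205,215,225): print(uu,v[u==uu].min(),v[u==uu].max())
for c in ((474,251),(593,251),(477,344),(597,343)): print("hatch corner",np.round(ray(t,c[0]/1.5,c[1]/1.5,.091),4))
for x0,x1,y0,y1,c,n in ((300,390,120,230,t,"t"),(300,400,195,285,s,"s")):
    cv2.imwrite(f"pics/z{n}.png",cv2.resize(c["frame"][y0:y1,x0:x1,::-1],None,fx=4,fy=4,interpolation=cv2.INTER_CUBIC))
a=cv2.imread("pics/zt.png");b=cv2.imread("pics/zs.png");b=cv2.copyMakeBorder(b,0,440-b.shape[0],0,0,cv2.BORDER_CONSTANT)
cv2.imwrite("pics/z.png",np.hstack([a,b]))
E
```

```text
knob [ 0.5945 -0.0845  0.153 ] [ 0.5966 -0.0894  0.153 ]
bolt [ 0.6548 -0.0969  0.112 ] [ 0.6572 -0.1019  0.112 ]
gripend [0.4749 0.3034 0.187 ] [0.4771 0.2884 0.187 ]
gripstart [0.4927 0.1894 0.145 ] [0.4859 0.1936 0.145 ]
tin [0.5104 0.4383 0.085 ] [0.5059 0.4133 0.085 ]
bar u 185 316
188 186 198
195 185 197
205 187 198
215 188 199
225 188 200
hatch corner [ 0.6112 -0.0363  0.091 ]
hatch corner [ 0.6378 -0.2641  0.091 ]
hatch corner [ 0.4323 -0.0568  0.091 ]
hatch corner [ 0.4599 -0.2787  0.091 ]
```

View pics/z.png

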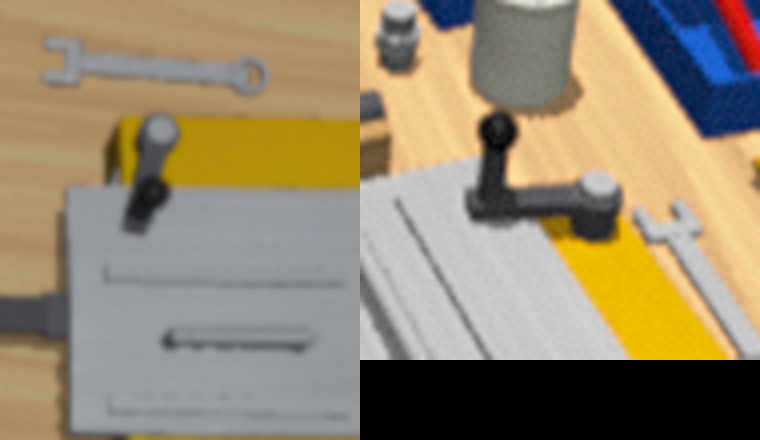

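```bash
python3 -m handwheel '[[[-35,-20,0],[0,0,0],1],[[-70,-40,0],[0,0,0],1],[[-105,-60,0],[0,0,0],1],[[-140,-80,0],[0,0,0],1],[[-175,-100,0],[0,0,0],1],[[-210,-120,0],[0,0,0],1],[[-245,-140,0],[0,0,0],1],[[-280,-160,0],[0,0,0],1],[[-315,-180,0],[0,0,0],1],[[-350,-200,0],[0,0,0],1],[[-385,-220,0],[0,0,0],1],[[-408,-234,0],[0,0,0],1],[[-408,-234,0],[0,0,0],1]]' 30
python3 -m handwheel '[[[-14,-34,0],[0,0,3],1],[[-28,-68,0],[0,0,6],1],[[-42,-102,0],[0,0,9],1],[[-56,-136,0],[0,0,12],1],[[-70,-170,0],[0,0,15],1],[[-84,-204,0],[0,0,17],1],[[-98,-238,0],[0,0,19],1],[[-112,-272,0],[0,0,21],1],[[-126,-306,0],[0,0,23],1],[[-140,-340,0],[0,0,25],1],[[-154,-370,0],[0,0,26],1],[[-166,-390,0],[0,0,26],1],[[-166,-390,0],[0,0,26],1],[[-166,-390,0],[0,0,26],1]]'
python3 - <<'E'
from h import *
t=viewer.read_camera("top"); s=viewer.read_camera("side")
cv2.imwrite("pics/b.png",np.hstack([cv2.resize(c["frame"][100:260,a:a+160,::-1],None,fx=2.4,fy=2.4) for c,a in((t,260),(s,260))]))
o=readout.get_obs();print(o["eef_pos"],o["tool_rot"],o["contact_force"],o["gripper_width"],o["t"])
E
```

```text
t: 2.53
eef_pos: [0.525, 0.2935, 0.2317]
tool_rot: [0.002, 0.155, 0.988, -0.001]
contact_force: [-0.8, -0.8, 0.6]
gripper_width: -0.002
t: 3.7
eef_pos: [0.5634, -0.122, 0.2313]
tool_rot: [0.0, 0.369, 0.929, -0.0]
contact_force: [-0.2, 0.5, 0.7]
gripper_width: 0.001
[ 0.5634669  -0.1192416   0.23111294] [-3.32340265e-04  3.67207006e-01  9.30139116e-01  3.60742690e-04] [-0.65734686 -0.41316163  0.4904748 ] -0.0005519730851884365 3.8
```

View pics/b.png

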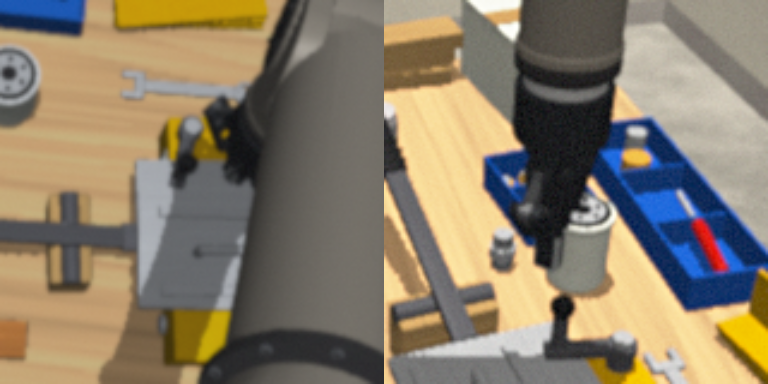

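```bash
python3 -m handwheel '[[[0,0,30],[0,0,0],1],[[0,0,60],[0,0,0],1],[[0,0,85],[0,0,0],1],[[0,0,98],[0,0,0],1],[[0,0,101],[0,0,0],1],[[0,0,101],[0,0,0],1],[[0,0,101],[0,0,0],1]]'
python3 - <<'E'
from h import *
s=viewer.read_camera("side")
o=readout.get_obs();print(o["eef_pos"],o["contact_force"],proj(s,o["eef_pos"]))
cv2.imwrite("pics/c.png",cv2.resize(s["frame"][180:270,270:390,::-1],None,fx=5,fy=5))
E
```

```text
t: 4.38
eef_pos: [0.5642, -0.1199, 0.1311]
tool_rot: [0.0, 0.367, 0.93, 0.0]
contact_force: [-0.1, -0.2, 0.8]
gripper_width: 0.002
[ 0.56442284 -0.12019963  0.13152304] [ 0.50447696 -0.60065743  0.49645033] (np.float64(324.4167155818245), np.float64(246.05878524222658))
```

View pics/c.png

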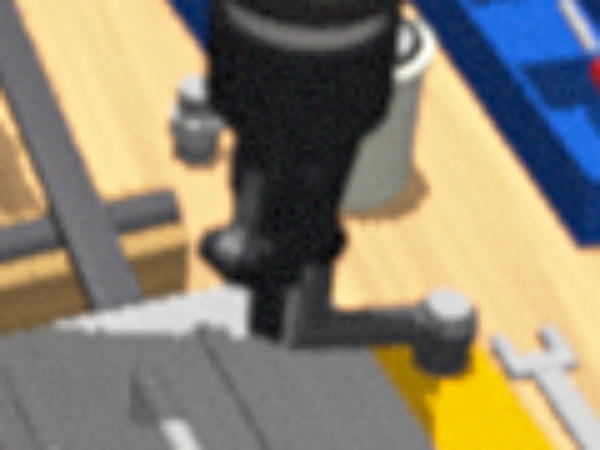

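The fingertip appears at (325,246) px, as projected, standing behind the pin. Next I push along the arc.

```bash
python3 -m handwheel '[[[0,5,0],[0,0,0],1],[[0,10,0],[0,0,0],1],[[0,14,0],[0,0,0],1],[[0,18,0],[0,0,0],1],[[2,21,0],[0,0,0],1],[[4,25,0],[0,0,0],1],[[6,29,0],[0,0,0],1],[[7,33,0],[0,0,0],1],[[7,33,0],[0,0,0],1]]'
python3 - <<'E'
from h import *
o=readout.get_obs();print(o["eef_pos"],o["contact_force"])
s=viewer.read_camera("side")
for d in viewer.search_frame(s,"dog_knob")[:2]: print(d, ray(s,*d["rect"][:2],.12))
E
```

```text
t: 5.18
eef_pos: [0.5801, -0.0906, 0.1298]
tool_rot: [-0.001, 0.367, 0.93, -0.0]
contact_force: [-3.2, -0.6, 0.6]
gripper_width: -0.003
[ 0.58013482 -0.09064371  0.12976936] [-3.1759121  -0.57622913  0.6271557 ]
{'rect': [344.8, 238.6, 45.6, 28.2], 'score': 0.55} [ 0.62225103 -0.09504628  0.12      ]
{'rect': [263.8, 295.4, 14.8, 21.6], 'score': 0.48} [ 0.41013816 -0.21592804  0.12      ]
```

```bash
python3 -m handwheel '[[[1,5,0],[0,0,0],1],[[2,9,0],[0,0,0],1],[[3,14,0],[0,0,0],1],[[3,18,0],[0,0,0],1],[[3,23,0],[0,0,0],1],[[2,27,0],[0,0,0],1],[[2,27,0],[0,0,0],1]]'
python3 - <<'E'
from h import *
o=readout.get_obs();print(o["eef_pos"],o["contact_force"])
s=viewer.read_camera("side")
cv2.imwrite("pics/d.png",cv2.resize(s["frame"][180:270,270:390,::-1],None,fx=5,fy=5))
E
```

```text
t: 5.87
eef_pos: [0.5994, -0.0698, 0.1304]
tool_rot: [0.001, 0.367, 0.93, 0.0]
contact_force: [-1.8, 0.4, -0.5]
gripper_width: 0.002
[ 0.59936079 -0.06982618  0.13040348] [-1.82981238  0.44072756 -0.4778385 ]
```

View pics/d.png

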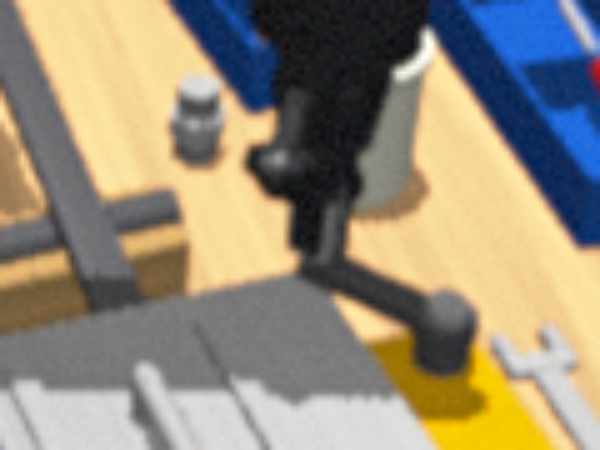

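The dog has swung towards the bar as expected, with the pin ahead of the finger, so I continue along the arc.

```bash
python3 -m handwheel '[[[-1,5,0],[0,0,0],1],[[-2,9,0],[0,0,0],1],[[-3,14,0],[0,0,0],1],[[-5,18,0],[0,0,0],1],[[-7,22,0],[0,0,0],1],[[-9,26,0],[0,0,0],1],[[-13,31,0],[0,0,0],1],[[-17,35,0],[0,0,0],1],[[-17,35,0],[0,0,0],1],[[-17,35,0],[0,0,0],1]]'
python3 - <<'E'
from h import *
o=readout.get_obs();print(o["eef_pos"],o["contact_force"])
s=viewer.read_camera("side")
cv2.imwrite("pics/e.png",cv2.resize(s["frame"][180:270,270:390,::-1],None,fx=5,fy=5))
E
```

```text
t: 6.75
eef_pos: [0.6355, -0.057, 0.1305]
tool_rot: [0.001, 0.368, 0.93, 0.0]
contact_force: [-0.2, -0.2, -0.5]
gripper_width: -0.001
[ 0.63546443 -0.05695623  0.13047397] [-0.18172499 -0.24351431 -0.46459069]
```

View pics/e.png

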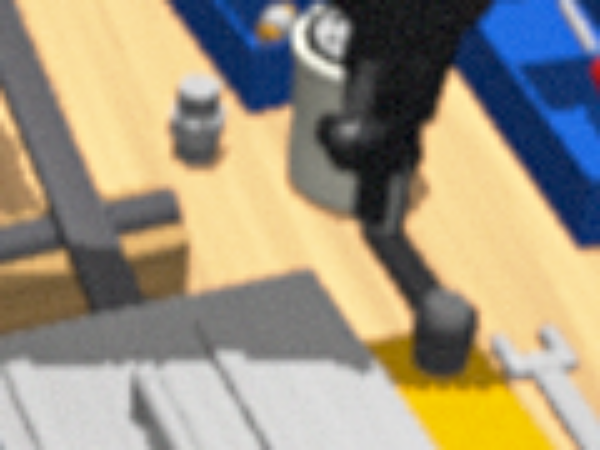

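The dog now points largely along the hatch edge, with its free end near (345,226) px. I'll estimate the angle before going on.

```bash
python3 - <<'E'
from h import *
s=viewer.read_camera("side")
b=ray(s,270+445/5,180+303/5,.112); p=ray(s,270+378/5,180+222/5,.105); d=p-b
print(b,p,np.hypot(*d[:2]),"dog",np.arctan2(d[1],-d[0])+.12)
for th in (1.1,1.3,1.5): print(th,[(np.array(proj(s,(.655-r*np.cos(th-.12),-.099+r*np.sin(th-.12),.105)))-(270,180))*5 for r in (.062,.075)])
E
```

```text
[ 0.65552575 -0.10014207  0.112     ] [ 0.65002891 -0.03170568  0.105     ] 0.06865679246458362 dog 1.6106479097816586
1.1 [array([331.46239988, 251.37488286]), array([309.51098416, 239.06467894])]
1.3 [array([348.84932011, 240.40275174]), array([330.5297156 , 226.01385958])]
1.5 [array([369.52919531, 232.30713704]), array([355.40183675, 216.40656409])]
```

```bash
python3 -m handwheel '[[[0,-10,0],[0,0,0],1],[[0,-20,0],[0,0,0],1],[[0,-20,-35],[0,0,0],1],[[0,-20,-70],[0,0,0],1],[[0,-20,-105],[0,0,0],1],[[0,-20,-120],[0,0,0],1],[[0,-20,-120],[0,0,0],1]]'
python3 - <<'E'
from h import *
from scipy.optimize import least_squares
t=viewer.read_camera("top"); s=viewer.read_camera("side")
o=readout.get_obs();print(o["eef_pos"],o["tool_rot"],o["t"])
M=[]
for n,c in(("t",t),("s",s)):
    for d in viewer.outline_of(c,"bar")[:1]: print(n,d["score"],d["rect"]); m=d["mask"]; M.append(m)
cv2.imwrite("pics/f.png",np.vstack([cv2.resize(t["frame"][165:225,170:320,::-1],None,fx=5,fy=5),cv2.resize(s["frame"][130:250,220:340,::-1],None,fx=2.4,fy=2.4) if 0 else cv2.resize(s["frame"][130:230,190:340,::-1],None,fx=5,fy=5)])[:800])
# fit bar pose to mask centreline: params x0,y0,yaw,tilt of heel underside at z .085
def pts(p,L,w,h): 
    x0,y0,yaw,ti=p; u=np.array([-np.sin(yaw)*np.cos(ti),np.cos(yaw)*np.cos(ti),np.sin(ti)]);r=np.array([np.cos(yaw),np.sin(yaw),0]);n=np.cross(r,u)
    return np.array([x0,y0,.085])+u*L+r*w+n*h
def hull(c,p):
    im=np.zeros((384*4,512*4),np.uint8)
    for L0,L1,w,h0,h1 in((-.07,.17,.013,0,.012),(.17,.30,.016,-.003,.015)):
        q=np.array([proj(c,pts(p,L,a,h)) for L in(L0,L1) for a in(-w,w) for h in(h0,h1)],np.float32)
        cv2.fillConvexPoly(im,cv2.convexHull((q*4+2).astype(np.int32)),255)
    return cv2.resize(im,(512,384),interpolation=cv2.INTER_AREA)/255.
def cost(p):
    e=0
    for c,m in zip((t,s),M): e+=np.abs(cv2.GaussianBlur(hull(c,p)-m,(0,0),1.5)).sum()
    return e
from scipy.optimize import minimize
r=minimize(cost,[.5,.045,.12,.30],method="Nelder-Mead",options=dict(initial_simplex=np.array([[.5,.045,.12,.30],[.51,.045,.12,.3],[.5,.06,.12,.3],[.5,.045,.06,.3],[.5,.045,.12,.36]])))
print(r.x,r.fun,"bar_end",pts(r.x,.265,0,.015),"end",pts(r.x,.3,0,.015), "level",pts([*r.x[:3],0],.265,0,.015))
print([proj(c,pts(r.x,.265,0,.015)) for c in(t,s)],[proj(c,pts(r.x,.3,0,.015)) for c in(t,s)])
E
```

```text
t: 7.43
eef_pos: [0.6222, -0.0735, 0.2552]
tool_rot: [0.004, 0.369, 0.929, 0.002]
contact_force: [0.5, 0.0, 0.1]
gripper_width: -0.001
[ 0.62000269 -0.07251048  0.25066924] [3.99216821e-04 3.68456380e-01 9.29644908e-01 2.87382865e-04] 7.5333
t 0.71 [251.9, 197.2, 138.4, 16.6]
s 0.86 [273.2, 192.2, 52.7, 101.3]
[0.51207574 0.03910499 0.12424113 0.30692216] 377.25434186707366 bar_end [0.48133273 0.28527688 0.17936243] end [0.47719815 0.31838409 0.18993684] level [0.47923648 0.30206237 0.1       ]
[(np.float64(194.2399931650396), np.float64(191.09677047021341)), (np.float64(253.71662544033606), np.float64(143.68039412784532))] [(np.float64(180.70048026520394), np.float64(190.2438476739706)), (np.float64(250.26935897454146), np.float64(135.40766138733693))]
```

View pics/f.png

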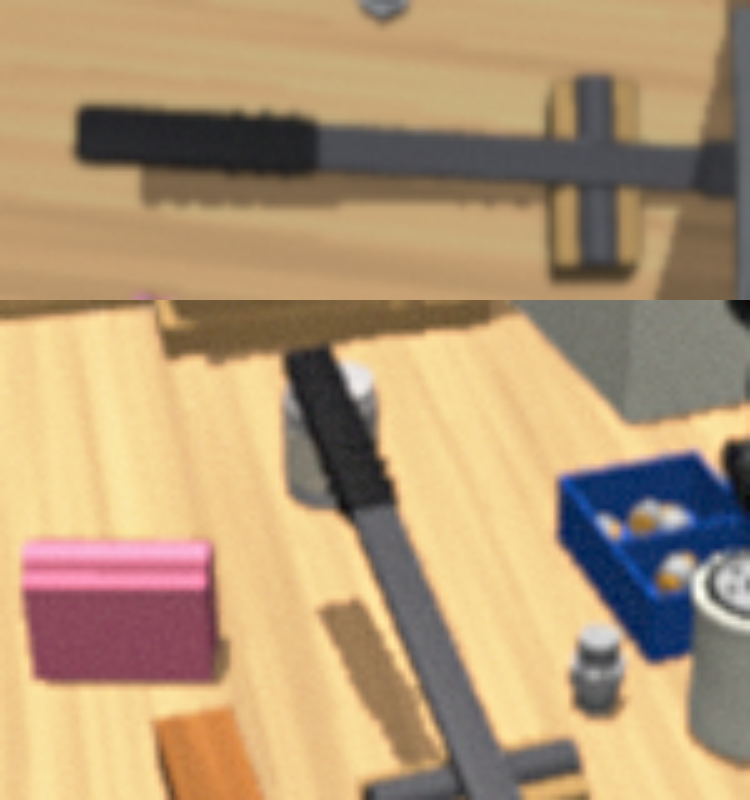

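```bash
cat >> h.py <<'E'
def pts(p,L,w=0,h=.015):
    x0,y0,yaw,ti=p; u=np.array([-np.sin(yaw)*np.cos(ti),np.cos(yaw)*np.cos(ti),np.sin(ti)]);r=np.array([np.cos(yaw),np.sin(yaw),0]);n=np.cross(r,u)
    return np.array([x0,y0,.085])+u*L+r*w+n*h
E
python3 - <<'E'
from h import *
from scipy.optimize import least_squares
t=viewer.read_camera("top"); s=viewer.read_camera("side")
ob=[(t,.3,.015,185.6,191.7),(s,.3,.015,252.4,140),(t,.17,.015,233.4,194.4),(s,.17,.013,264,171.6),(t,0,.012,289.4,196.8)]
def f(p): return np.concatenate([np.array(proj(c,pts(p,L,0,h)))-(u,v) for c,L,h,u,v in ob]+[[(p[3]-.3)*40]])
r=least_squares(f,[.5,.04,.12,.3]); print(r.x,np.round(r.fun,1))
print("bar_end",pts(r.x,.265),"end",pts(r.x,.3),"level",pts([*r.x[:3],0],.265),"-.05",pts([*r.x[:3],-.05],.265))
E
```

```text
[0.51328102 0.02825221 0.12467944 0.2731091 ] [-1.3 -0.5 -1.4 -0.6 -0.4 -0.6  0.6 -0.2  2.4  0.5 -1.1]
bar_end [0.48205103 0.2774352  0.1709216 ] end [0.47785987 0.31087638 0.18036203] level [0.4803265  0.29119517 0.1       ] -.05 [0.48027446 0.29161042 0.08673677]
```

```bash
python3 -m handwheel '[[[34,16,0],[0,0,0],1],[[68,32,0],[0,0,0],1],[[102,48,0],[0,0,0],1],[[136,64,0],[0,0,0],1],[[170,80,0],[0,0,0],1],[[204,96,0],[0,0,0],1],[[238,112,0],[0,0,0],1],[[272,128,0],[0,0,0],1],[[306,144,0],[0,0,0],1],[[330,155,10],[0,0,0],1],[[339,159,30],[0,0,0],1],[[339,159,40],[0,0,0],1],[[339,159,40],[0,0,0],1],[[339,159,40],[0,0,0],1]]'
python3 - <<'E'
from h import *
s=viewer.read_camera("side"); o=readout.get_obs();print(o["eef_pos"],o["contact_force"],o["tool_rot"],o["t"])
print(proj(s,o["eef_pos"]))
cv2.imwrite("pics/g.png",cv2.resize(s["frame"][100:220,190:340,::-1],None,fx=4,fy=4))
E
```

```text
t: 8.9
eef_pos: [0.4824, 0.2743, 0.2095]
tool_rot: [-0.0, 0.369, 0.929, -0.001]
contact_force: [0.8, -1.1, 0.3]
gripper_width: 0.0
[0.48311407 0.274439   0.21036341] [-0.12499656 -0.35335664  0.13366978] [ 2.09108074e-04  3.69243723e-01  9.29332434e-01 -5.06320026e-04] 8.95
(np.float64(254.71011073832352), np.float64(135.74550693231444))
```

View pics/g.png

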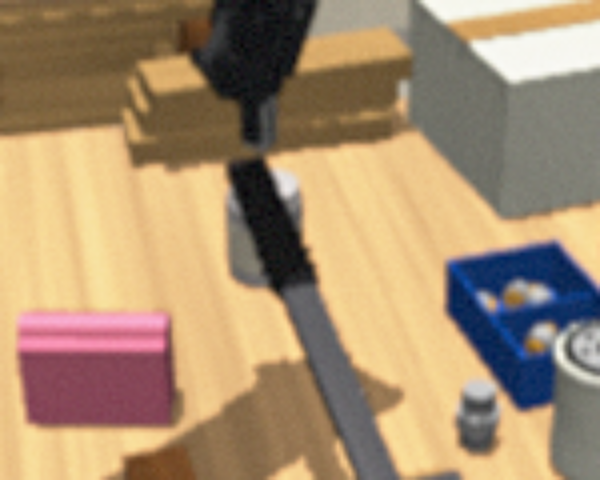

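The fingertip hangs at about (255,136) px, right above the grip near its end. Next I press down gently.

```bash
python3 -m handwheel '[[[0,0,10],[0,0,0],1],[[0,0,20],[0,0,0],1],[[0,0,27],[0,0,0],1],[[0,0,31],[0,0,0],1],[[0,0,34],[0,0,0],1],[[0,0,37],[0,0,0],1],[[0,0,40],[0,0,0],1],[[1,1,43],[0,0,0],1],[[2,1,46],[0,0,0],1],[[2,2,49],[0,0,0],1],[[2,2,49],[0,0,0],1]]'
```

```text
t: 9.87
eef_pos: [0.4822, 0.281, 0.162]
tool_rot: [-0.0, 0.367, 0.93, 0.001]
contact_force: [-4.0, 2.3, 8.0]
gripper_width: -0.001
```

```bash
python3 -m handwheel '[[[1,1,4],[0,0,0],1],[[2,1,8],[0,0,0],1],[[2,2,12],[0,0,0],1],[[3,3,16],[0,0,0],1],[[4,3,20],[0,0,0],1],[[5,4,24],[0,0,0],1],[[5,4,28],[0,0,0],1],[[6,5,32],[0,0,0],1],[[6,5,32],[0,0,0],1]]'
python3 - <<'E'
from h import *
s=viewer.read_camera("side"); o=readout.get_obs();print(o["eef_pos"],o["contact_force"])
cv2.imwrite("pics/i.png",cv2.resize(s["frame"][110:270,220:380,::-1],None,fx=3.5,fy=3.5))
E
```

```text
t: 10.62
eef_pos: [0.4812, 0.288, 0.1296]
tool_rot: [-0.0, 0.368, 0.93, 0.001]
contact_force: [-2.3, -0.2, 8.2]
gripper_width: 0.0
[0.48139597 0.28794571 0.12994793] [-2.09638779  0.12785517  8.25736082]
```

View pics/i.png

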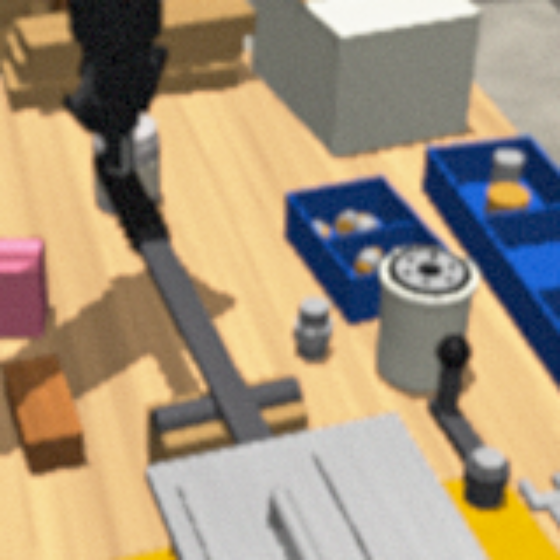

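The dog is clear at about (350,210) px, and the bar is rocking with the hatch edge rising. I continue past level.

```bash
python3 -m handwheel '[[[1,0,4],[0,0,0],1],[[1,1,8],[0,0,0],1],[[2,1,12],[0,0,0],1],[[2,2,16],[0,0,0],1],[[2,2,20],[0,0,0],1],[[3,2,24],[0,0,0],1],[[3,3,28],[0,0,0],1],[[3,3,32],[0,0,0],1],[[3,3,36],[0,0,0],1],[[3,3,39],[0,0,0],1],[[3,3,41],[0,0,0],1],[[3,3,41],[0,0,0],1],[[3,3,41],[0,0,0],1],[[3,3,41],[0,0,0],1]]'
python3 - <<'E'
from h import *
s=viewer.read_camera("side"); o=readout.get_obs();print(o["eef_pos"],o["contact_force"],o["t"])
cv2.imwrite("pics/j.png",cv2.resize(s["frame"][120:320,220:400,::-1],None,fx=3,fy=3))
E
```

```text
t: 11.83
eef_pos: [0.4823, 0.292, 0.0895]
tool_rot: [0.001, 0.368, 0.93, 0.001]
contact_force: [-1.6, -0.6, 9.4]
gripper_width: 0.0
[0.4822979  0.2919985  0.08956486] [-0.74104842  0.30232227  9.6590098 ] 11.8833
```

View pics/j.png

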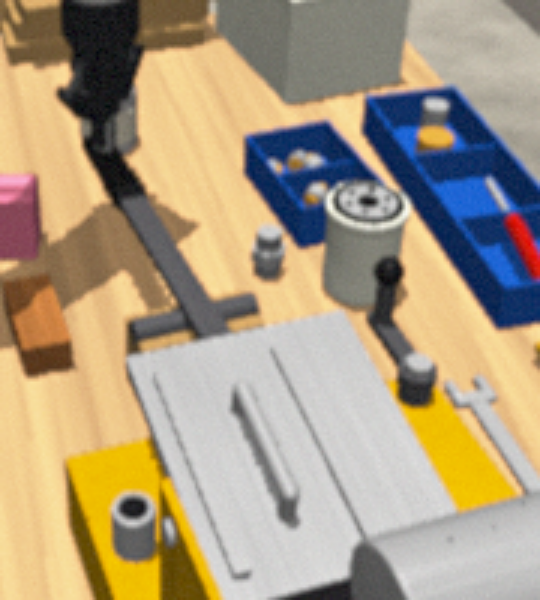

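```bash
python3 - <<'E'
from h import *
s=viewer.read_camera("side"); o=readout.get_obs(); print(o["eef_pos"][2],o["contact_force"],np.abs(o["joint_vel"]).max())
ex=np.array([.9926,.1219]);ey=np.array([-.1219,.9926]);C=np.array([.5353,-.159])
for a in(0,.10,.136,.17,.2):
    y=-.11+.22*np.cos(a)-.014*np.sin(a); z=.077+.22*np.sin(a)+.014*np.cos(a)
    print(a,[np.round(proj(s,[*(C+x*ex+y*ey),z]),1) for x in(-.09,.09)])
print("seen near (263.3,238.3) far (336.7,224.7)")
E
```

```text
0.08959532590309473 [-0.43123307 -0.64528407  9.36829421] 0.0017827245953136459
0 [array([260.3, 250. ]), array([330.9, 232.9])]
0.1 [array([260.5, 243.7]), array([332.1, 226.6])]
0.136 [array([260.6, 241.5]), array([332.7, 224.5])]
0.17 [array([260.8, 239.5]), array([333.3, 222.5])]
0.2 [array([260.9, 237.9]), array([333.8, 220.8])]
seen near (263.3,238.3) far (336.7,224.7)
```

The two hatch corners give 0.19 and 0.13 rad, so I press 10 mm further for margin.

```bash
python3 -m handwheel '[[[0,0,3],[0,0,0],1],[[0,0,6],[0,0,0],1],[[0,0,8],[0,0,0],1],[[0,0,10],[0,0,0],1],[[0,0,10],[0,0,0],1],[[0,0,10],[0,0,0],1],[[0,0,10],[0,0,0],1],[[0,0,10],[0,0,0],1],[[0,0,10],[0,0,0],1],[[0,0,10],[0,0,0],1]]'
python3 - <<'E'
from h import *
s=viewer.read_camera("side"); o=readout.get_obs(); print(o["eef_pos"],o["contact_force"],np.abs(o["joint_vel"]).max(),o["t"])
cv2.imwrite("pics/k.png",cv2.resize(s["frame"][190:260,240:370,::-1],None,fx=5,fy=5))
E
```

```text
t: 12.77
eef_pos: [0.4825, 0.2921, 0.0796]
tool_rot: [0.001, 0.368, 0.93, 0.001]
contact_force: [-0.1, -0.6, 9.9]
gripper_width: 0.003
[0.48245273 0.29208479 0.07959109] [-1.38431532 -0.06985787  9.41368865] 0.0013458169621379805 12.8167
```

View pics/k.png

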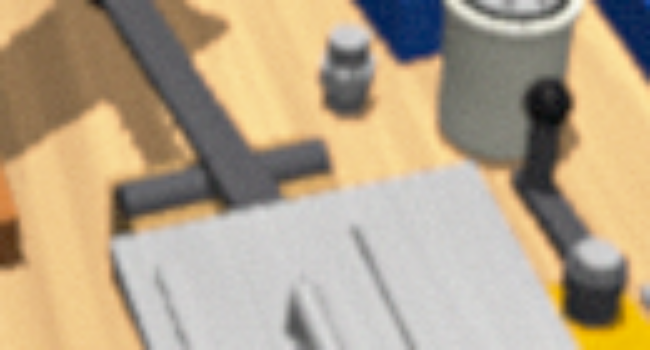

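The corners are at (262.6,237.6) and (334.4,222.6) px, which gives about 0.17 to 0.20 rad. That matches the bar geometry (about 40 mm), the push is a steady 9.5 N or so, and the dog is clear.

```bash
python3 -c "
from station import bot,readout
print(bot.hand_in()); o=readout.get_obs(); print(o['eef_pos'],o['contact_force'],o['t'])"
```

```text
the job is handed in; nothing more can be done
None
the job is handed in; nothing more can be done
```

I pushed the holding dog clear of the hatch with closed fingertips. I then pressed the pry bar's grip down past level and handed in at about 12.8 s while holding it there; the hand-in gives no verdict.

- **Dog:** it ended about 1.5 to 1.6 rad round, towards the pry bar, measured from the side picture. The wrist force read about 3 N at most when I checked during the push.
- **Hatch:** the last picture put the edge about 37 to 43 mm up (0.17 to 0.20 rad, need 0.136). The bar's tilt also suggests about 40 mm.
- **Holding force:** the downward push was a steady 9.5 N or so with the arm still. I had no direct reading of the force at the bar's toe or on the block.
- **Surroundings:** no bystander had visibly moved in the last side pictures. I did not measure this, and I did not look at the top camera again after the lift.

**One check disagreed:** before the final 10 mm of pressing, the two hatch corners gave 0.19 and 0.13 rad. I pressed further to gain margin, after which both corners read well above 0.136.

I viewed 12 pictures, two over the budget of 10.

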